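Hook the drip tray out from under the gas hob

ROBOT

A 6-joint arm with a two-finger parallel gripper is mounted at the origin on the work surface. World frame = base frame: x ahead of the robot, y to its left, z up, the work surface at z = 0. Lengths are in m, angles in rad, forces in N, time in s.
With the tool pointing down it reaches from about 0.25 to 0.725 m from the base axis. Payload 4 kg.
Tool frame: the origin (TCP) lies midway between the tips of the shut fingers; the grasp point (between the pads) lies 19 mm behind it; z points along the fingers, y is the line along which they close (so a half turn about z gives the same grasp; the last joint's range is limited). The gripper opens to 85 mm and grips with 20 to 120 N. Pads are 22 mm wide; open, the fingers measure 114 mm over their backs; the gripper's body (76 mm by 85 mm) begins 54 mm behind the grasp point. The pads swing forward as they close: fully open they stand 13 mm farther back than shut.
Start: joints at [-1.157, 0.241, 0.005, 1.335, 0, 1.571], TCP at [0.201, -0.458, 0.231] pointing down, gripper open.
Joint ranges: [-2.72, 2.72], [-1.05, 1.87], [-1.09, 1.28], [-1.99, 2.15], [-1.42, 1.44], [-3.14, 3.14]. Speed limits (rad/s): [2.79, 2.79, 3.14, 3.14, 3.14, 3.14].

INTERFACE

Orientations are given as a unit quaternion [x, y, z, w].
In Python, from workcell import get_obs, imaging, workorder gives the robot as it stands.
- The arm moves only by the shell command python3 -m jog FILE, which reads ROWS from the file FILE. ROWS is a JSON list of rows, 1 to 10 of them, each of 7 numbers: a rotation vector rx, ry, rz in a scale on which 1.0 is 4 rad, then dx, dy, dz in parts of the range, where 1.0 means 75 cm, then the finger opening in m; each row is the pose to reach, as a shift and turn from the pose commanded when the command began, along the tool's axes at that moment; what a row does not reach only later rows make up. A row lasts 1/8 s, in which the tool goes at most 0.0625 m and 0.188 rad, less where a joint would pass 70% of its speed; a pose out of reach is approached as far as the arm can. The fingers move at their own pace and stop on an object; the grip force is fixed at half the most. Time passes only in rows, so rows that do not move let the fingers close. It prints the time, the measured TCP pose, the force, the opening and the grip force at its end. No shift or turn number may pass 1 either way. Input that does not fit is refused with a message, and nothing moves.
- get_obs(): the state, without advancing time (a new reading comes with each control period).
- imaging.camera(name): name is "side" or "top" or "wrist"; returns (picture, depth): 480x640x3 uint8, red, green, blue; 480x640 float32, m along the optical axis (not along the pixel's ray), 0 where there is no reading.
- imaging.calibration(name): a dict with "mtx" (3x3 intrinsics, pixels), "R" (3x3) and "t" (3): a world point X has camera coordinates R X + t. Camera axes: x right, y down, z forward; pixel columns grow to the right and rows downward; lengths in m; the calibration is good to about 2 mm. A picture is of the moment at which its call begins: read the wrist's pose just before it. calibration takes no time and is no camera call; for the wrist camera it gives the pose at the moment of the call.
- workorder.job_done(): hands the job in; it is judged then, once.
The state is a dict: "clock": time; "joint_pos": joint angles; "joint_vel": joint speeds; "tau": joint torques, N m; "eef_pos": TCP position; "tool_rot": TCP orientation; "ft_force": force on the tool from outside, world axes, zero at the start; "ft_torque": the same for the moment, N m; "grip_width": finger opening in m; "grasp_force": force on a finger pad.
Only numpy, scipy, OpenCV 4.12 (cv2) and the standard library are available. Lean on these libraries where they do the work, as an engineer would, in place of code of your own. Each camera call takes 0.05 s, during which the arm holds its last target. There are 200 camera calls.

TASK

The drip tray under the gas hob must come out for emptying: take the hooked rod from its wooden rest, reach it under the hob's overhanging edge, feel for the tray's hidden pull loop, catch it and gently draw the tray fully out to its stop. Then unhook the rod without pushing the tray back in, and lay it back in both notches of its rest, the same way round as it lay. Move the tray with the hook only, keep the gripper off the hob and the tray, never press or pull hard, and leave the other things on the counter where they are.

Things in the scene. Friction and masses are not known exactly. Their poses are not given: they have to be found in the camera images.
- rod: Hooked rod, about 160 g: black handle, box 110 x 30 x 24 mm (its x, y, z), origin at the handle's centre, and a steel bar 8 mm thick. x points along the rod to the hook, z up as it lies in its rest. Take the handle from above across its 30 mm (room between the notches for x = -30 to +95 mm), gripping firmly (about 50 N), else side loads turn it in the fingers. Centre of mass near x = +25 mm.
- hook (a point): Corner of the hook, on the bar's centre line 170 mm ahead of the rod's origin. Here the 8 mm bar bends square into a prong 8 mm thick pointing to the rod's +y (to the left, seen along the rod with z up); the prong's centre line ends 20 mm to the side and 2 mm back, with a round end (24 mm in all).
- rest: Fixed wooden rest; origin on the counter under the handle's centre. Base board 12 mm thick, x from -80 to +140 mm, 75 mm wide. Two notches open upwards: at x = -43 mm for the handle (42 mm between cheeks, floor 33, cheeks 48 mm high) and front_notch. The rod starts and must end lying in both, its axes parallel to the rest's, its origin 45 mm straight above this one (within 20 mm along x).
- front_notch (a point): Middle of the floor of the narrow front notch, at x = 110 mm of the rest, 41 mm above the counter; 26 mm between its cheeks, which reach 58 mm above the counter. The steel bar lies in it.
- hob: Fixed two-burner gas hob, 340 deep (x) x 420 wide (y), top plate 100 mm high, pan supports 128 mm. Origin on the counter under its centre; z up. The front faces its own -x, roughly world +y. The drip tray under it slides to the hob's -x only, with about 2.5 N, stays where left, and is pushed in again by pushing on it. More than 15 N from the rod on hob, tray or loop is too much.
- ledge (a point): Middle of the front edge of the hob's overhanging top: x = -170 mm of the hob, underside of its lip 77 mm above the counter (85 mm behind the lip). The space below is open to the front and to both sides back to the tray front, 55 mm behind this edge; the tray's pull loop is hidden in there.
- search_zone (a point): Fixed point of the hob: middle of the flat upright tray front when fully in (hob x = -115 mm), 50 mm above the counter, halfway across the hob. The tray front spans heights 18 to 78 mm and at least 85 mm to either side. Somewhere along it, up to 50 mm either side of this point (hob y), sits the pull loop; where is not known and must be felt. The loop does not give sideways.
- ledge_out (a point): Point on the hob in front of the ledge at loop height (hob x = -250 mm, 50 mm up). The pull loop: an upright U of 6 mm red wire in a plane parallel to the hob's x and z, arms at 29 and 71 mm height, joined by an upright bar 28 mm (centre line) before the tray front. A prong passes through it along the hob's y: opening 25 mm deep (front to bar), 36 mm high, centre 50 mm up.
- drip_tray (a joint): How far the drip tray is drawn out, in m: 0 is fully in, 0.11 is fully out against its stop, which is hard (no give). At the start it stands 0 to 0.012 out.
- pan: Bystander: steel saucepan without lid, 130 mm across, 70 mm high, on the hob's pan supports. Origin at its underside.
- mug: Bystander: blue mug, 80 mm across, 90 mm high. Origin at its underside.
- salt: Bystander: clear glass jar, 48 mm across, 90 mm high, white cap. Origin at its underside.
- pepper: Bystander: amber jar, 48 mm across, 90 mm high, black cap. Origin at its underside.
- bowl: Bystander: white bowl, 120 mm across, 50 mm high. Origin at its underside.
- spatula: Bystander: spatula lying flat on the counter near the robot.
- tin: Bystander: short tin, 66 mm across, 45 mm high. Origin at its underside.
Not all that is in view belongs to the job. What is shaped like the rest but pink is not meant.

How it is judged:
By the outcome, as a careful person would: the job done as asked, in the order asked, and still so for the second after the job is handed in, with the robot touching nothing.
It also fails if it takes over 72 s, if anything falls off the work surface, if the arm or the gripper's body presses on something with over 40 N, if the wrist force passes 120 N, or if a joint passes its speed limit or range.

## Working session

There is one attempt and no reset: what is moved stays moved. The work goes in short steps, Python scripts to look and compute and a shell command to move; the robot and the scene stay as the last step left them, time stands still between calls to the robot, and variables do not carry over. Pictures are saved under pics/ and viewed, at most 13 in all, crops included, and the job is handed in when it is done.

```bash
ls; mkdir -p pics; python3 - <<'E'
from workcell import get_obs, imaging
import cv2,numpy as np
o=get_obs();print({k:np.round(v,3).tolist() for k,v in o.items()})
for n in("top","side"):
    p,d=imaging.camera(n);cv2.imwrite(f"pics/{n}0.png",p[:,:,::-1]);np.save(f"{n}_d.npy",d);np.save(f"{n}_p.npy",p)
    c=imaging.calibration(n);print(n,{k:np.round(v,3).tolist() for k,v in c.items()})
E
```

```text
pics
{'clock': 0.0, 'joint_pos': [-1.157, 0.241, 0.004, 1.335, 0.0, 1.571], 'joint_vel': [0.001, 0.0, 0.002, 0.001, 0.0, -0.001], 'tau': [0.0, -37.232, 25.241, 0.017, 0.0, -0.0], 'eef_pos': [0.201, -0.457, 0.23], 'tool_rot': [0.979, 0.205, -0.0, -0.001], 'ft_force': [-0.184, 0.467, 0.11], 'ft_torque': [-0.035, -0.023, -0.017], 'grasp_force': 0.0, 'grip_width': 0.086}
top {'mtx': [[435.108, 0.0, 312.652], [0.0, 435.108, 237.686], [0.0, 0.0, 1.0]], 'R': [[0.002, -1.0, -0.01], [-0.996, -0.001, -0.095], [0.095, 0.01, -0.995]], 't': [-0.041, 0.566, 1.246]}
side {'mtx': [[524.894, 0.0, 312.277], [0.0, 524.894, 237.092], [0.0, 0.0, 1.0]], 'R': [[-0.746, -0.666, 0.008], [-0.352, 0.385, -0.853], [0.565, -0.639, -0.522]], 't': [0.379, 0.296, 0.871]}
```

View pics/top0.png

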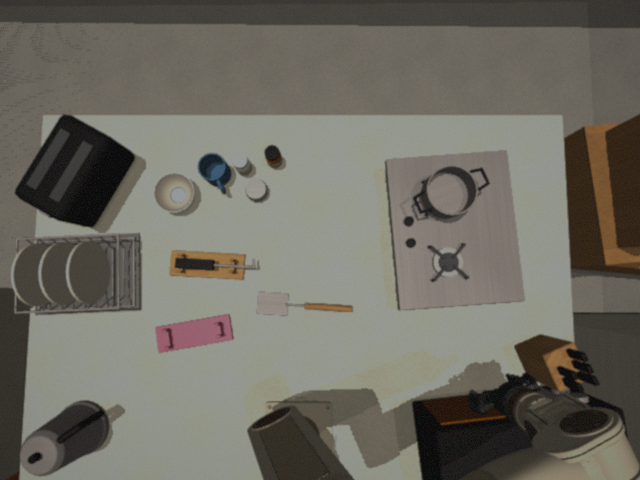

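View pics/side0.png

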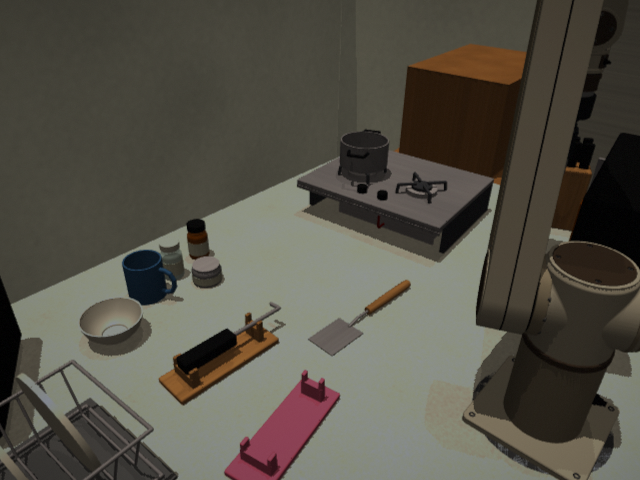

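Side view shows the rod in the orange rest (handle ~(208,350), hook ~(275,308)), the hob front at ~(370,210), and a scrap of red loop at ~(380,222). Top view shows the rest (208,264), hob (455,230) and bystanders to the upper left.

Candidates for the rest and rod:
- orange rest with the black-handled rod at top (208,264): this fits the description.
- pink rest at (195,333): not meant.
- spatula at (305,304): a bystander.

Next I measure and check with a close crop.

```bash
cat > h.py <<'E'
import numpy as np,cv2
from workcell import get_obs, imaging
from scipy.spatial.transform import Rotation as R
def ray(n,uv,axis_z=None,c=None,plane=None):
    """cast pixel(s) onto plane z=axis_z, or plane=(normal,offset)"""
    c=c or imaging.calibration(n);uv=np.atleast_2d(uv).astype(float)
    d=np.c_[uv,np.ones(len(uv))]@np.linalg.inv(c["mtx"]).T@c["R"]
    o=-c["R"].T@c["t"]
    n_,k=plane if plane else (np.array([0,0,1.]),axis_z)
    s=(k-o@n_)/(d@n_)
    return o+d*s[:,None]
def proj(n,X):
    c=imaging.calibration(n);q=(np.atleast_2d(X)@c["R"].T+c["t"])@c["mtx"].T
    return q[:,:2]/q[:,2:]
E
python3 - <<'E'
from h import *
p=np.load("top_p.npy");hsv=cv2.cvtColor(p,cv2.COLOR_RGB2HSV)
def blob(m,x0,x1,y0,y1):
    k=np.zeros(m.shape,np.uint8);k[y0:y1,x0:x1]=m[y0:y1,x0:x1];return k
def rect(n,k,z):
    v,u=np.nonzero(k);w=ray(n,np.c_[u,v],z)[:,:2].astype(np.float32)
    return cv2.minAreaRect(w)
H,S,V=[hsv[...,i] for i in range(3)]
k=blob(((H>8)&(H<25)&(S>110)).astype(np.uint8)*255,150,265,235,295)
k=cv2.morphologyEx(k,cv2.MORPH_CLOSE,np.ones((9,9)))
r=rect("top",k,.012);print("rest rect",r)
k=blob((V<45).astype(np.uint8)*255,170,222,255,275);print("handle",rect("top",k,.057))
# hob
d=np.load("top_d.npy")
c=imaging.calibration("top")
vv,uu=np.mgrid[:480,:640];q=np.stack([(uu-c["mtx"][0,2])/c["mtx"][0,0]*d,(vv-c["mtx"][1,2])/c["mtx"][1,1]*d,d],-1)
W=(q-c["t"])@c["R"]
print("counter z",np.median(W[200:230,280:350,2]),"hobtop",np.median(W[270:295,480:510,2]))
k=blob(((W[...,2]>.085)&(W[...,2]<.115)&(d>0)).astype(np.uint8)*255,370,540,135,325)
k=cv2.morphologyEx(k,cv2.MORPH_CLOSE,np.ones((25,25)))
k=cv2.morphologyEx(k,cv2.MORPH_OPEN,np.ones((9,9)))
r=rect("top",k,.1);print("hob",r,cv2.boxPoints(r))
s=np.load("side_p.npy").astype(int)
m=(s[...,0]>1.7*s[...,1])&(s[...,0]>1.7*s[...,2])&(s[...,0]>40)
v,u=np.nonzero(m[190:250,340:420]);print("red",[(b+190,(u[v==b]+340).tolist()) for b in np.unique(v)])
big=np.vstack([cv2.resize(np.load("side_p.npy")[290:400,150:300],(600,440),interpolation=cv2.INTER_CUBIC)])
cv2.imwrite("pics/crop.png",np.clip(big[:,:,::-1]*1.5,0,255))
E
```

```text
rest rect ((0.4880213439464569, 0.2710736393928528), (0.21551203727722168, 0.07021225243806839), 86.86116027832031)
handle ((0.49062177538871765, 0.29554420709609985), (0.028439223766326904, 0.1060003861784935), 0.12625208497047424)
counter z -0.0003345824051377749 hobtop 0.09986915186182231
hob ((0.5854710936546326, -0.4271864593029022), (0.4188148081302643, 0.34201598167419434), 4.378510475158691) [[ 0.36361924 -0.2726648 ]
 [ 0.38973048 -0.61368257]
 [ 0.807323   -0.58170813]
 [ 0.78121173 -0.24069035]]
red [(np.int64(223), [383]), (np.int64(227), [380])][ WARN:0@0.356] global loadsave.cpp:1063 imwrite_ Unsupported depth image for selected encoder is fallbacked to CV_8U.
```

View pics/crop.png

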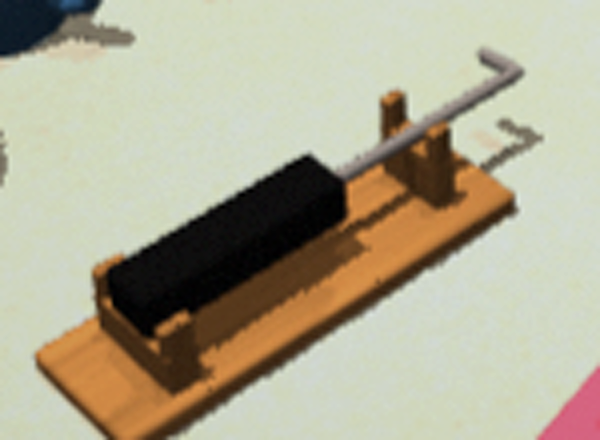

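The crop confirms it: orange rest, rod lying with its hook at the crop's upper right (520,70) and the prong pointing to the rod's left. Next I work out the move to hover over the rest and the look at the red loop.

```bash
cat >> h.py <<'E'
def delta(pos,yaw):
    """shift/turn in tool axes to TCP pos, pointing down, tool y at world yaw (deg)"""
    o=get_obs();R0=R.from_quat(o["tool_rot"]);a=np.radians(yaw)
    y=np.array([np.cos(a),np.sin(a),0]);z=np.array([0,0,-1.]);T=R.from_matrix(np.c_[np.cross(y,z),y,z])
    print("rv",np.round((R0.inv()*T).as_rotvec(),4),"d",np.round(R0.inv().apply(np.array(pos)-o["eef_pos"]),4))
def hob(x,y,z):
    f=np.array([0.5855,-0.4272]);ex=np.array([.0763,-.9971]);ey=np.array([.9971,.0763])
    return np.r_[f+x*ex+y*ey,z]
E
python3 - <<'E'
from h import *
delta([.489,.25,.30],-3)
s=np.load("side_p.npy")
for y in(-.05,0,.05):
  for d in(0,.012): print(y,d,proj("side",[hob(-.143-d,y,.029),hob(-.143-d,y,.071),hob(-.17,y,.077)]).round(1).tolist())
print(proj("side",[hob(-.17,-.21,.1),hob(-.17,.21,.1),hob(-.115,-.0,.018)]).round(1))
c=s[205:235,365:395].astype(int)
print((c[...,0]-c[...,1:].max(-1)).clip(0)[10:30])
cv2.imwrite("pics/loop.png",np.clip(cv2.resize(s[170:250,290:460],None,fx=4,fy=4,interpolation=cv2.INTER_CUBIC)[:,:,::-1]*2.,0,255).astype(np.uint8))
E
```

```text
rv [-1.7000e-03 -1.0000e-03 -1.1047e+00] d [ 0.5482 -0.5319 -0.0685]
-0.05 0 [[383.1, 227.4], [384.4, 212.9], [378.9, 214.9]]
-0.05 0.012 [[380.6, 229.3], [381.9, 214.8], [378.9, 214.9]]
0 0 [[366.4, 221.4], [367.4, 207.1], [361.8, 209.0]]
0 0.012 [[363.9, 223.2], [364.9, 208.8], [361.8, 209.0]]
0.05 0 [[350.4, 215.6], [351.1, 201.5], [345.4, 203.2]]
0.05 0.012 [[347.8, 217.3], [348.5, 203.2], [345.4, 203.2]]
[[439.9 227.2]
 [296.6 178.5]
 [371.8 220.9]]
[[ 4  3  4  3  3  2  3  4  3  4  3  4  5 14  8  6  3  2  3  3  5  5  2  3
   4  3  2  2  3  3]
 [ 4  3  3  2  4  3  3  2  2  3  2  3  8 25 21  8  4  3  3  1  2  2  4  3
   4  3  3  3  3  3]
 [ 2  4  3  2  3  3  2  3  3  3  3  3 11 29 20  7  3  3  3  3  2  2  4  2
   3  2  2  3  3  3]
 [ 2  3  3  3  2  3  3  3  4  2  3  4 12 27 20  6  4  4  3  3  2  4  2  2
   2  2  2  3  3  2]
 [ 2  2  2  3  2  3  4  3  3  3  2  2 11 28 20  3  3  3  3  4  4  3  3  2
   3  1  2  4  2  2]
 [ 3  4  2  3  3  3  3  3  2  3  1  5 14 28 21  3  3  3  4  3  4  3  4  2
   3  2  3  2  3  3]
 [ 4  3  4  4  2  4  4  3  3  3  2  5 16 27 19  2  3  4  4  3  3  1  3 
[... 559 characters left out ...]
3  3  3  3  4
   3  3  3  2  4  3]
 [ 3  6  5  4  4  3  5  4  4  4  4  4  6 11  8  7  4  3  4  4  4  3  3  3
   3  3  2  2  4  3]
 [ 4  2  4  4  4  4  4  5  4  4  4  4  5  4  4  4  4  4  5  2  4  3  3  4
   3  4  4  4  2  2]
 [ 3  4  5  5  4  4  6  4  5  4  3  5  5  5  4  5  3  4  4  4  3  4  4  4
   3  3  4  3  4  3]
 [ 4  3  4  4  3  4  3  5  4  4  4  5  4  3  4  4  5  4  4  4  4  4  3  3
   5  5  3  3  4  4]
 [ 4  4  4  4  4  4  3  4  5  3  3  4  4  3  4  5  5  5  4  3  5  4  4  4
   5  4  4  4  4  4]
 [ 4  2  4  4  3  4  4  4  5  4  3  4  4  5  3  4  4  4  4  4  4  4  4  3
   4  6  4  5  4  4]
 [ 4  3  4  6  4  4  5  4  4  4  3  5  3  4  4  4  4  4  5  5  4  4  4  6
   5  4  4  4  5  4]]
```

View pics/loop.png

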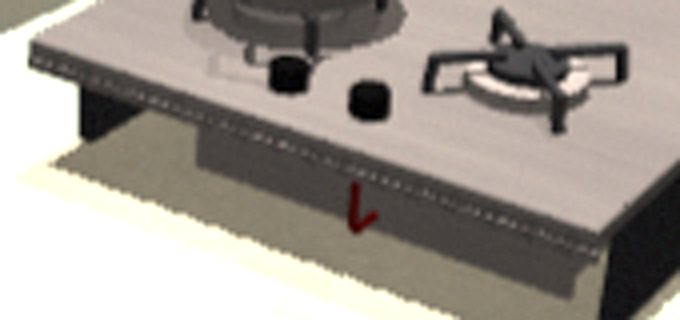

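The crop shows the loop's lower corner at side pixel ≈(378,226), so hob y ≈ −37 mm with the tray only slightly out. I will confirm that by touch. Now moving to hover over the rest.

The manual's scale: shifts go in shares of 75 cm and turns go in shares of 4 rad. Converting my numbers, 0.435 m / 0.75 = 0.58, -0.424 m / 0.75 = -0.5653, -1.105 rad / 4 = -0.2763.

```bash
echo '[[0,0,-0.045,0.0573,-0.056,-0.0267,0.085],[0,0,-0.09,0.116,-0.112,-0.0667,0.085],[0,0,-0.1375,0.1733,-0.1693,-0.0933,0.085],[0,0,-0.1825,0.232,-0.2267,-0.0933,0.085],[0,0,-0.225,0.2907,-0.28,-0.0933,0.085],[0,0,-0.2763,0.3467,-0.3387,-0.0933,0.085],[0,0,-0.2763,0.4067,-0.3947,-0.0933,0.085],[0,0,-0.2763,0.4667,-0.4533,-0.0933,0.085],[0,0,-0.2763,0.5227,-0.5093,-0.0933,0.085],[0,0,-0.2763,0.58,-0.5653,-0.0933,0.085]]' > mv.in && python3 -m jog mv.in; python3 - <<'E'
from h import *
delta([.489,.25,.30],-3)
E
```

```text
clock: 1.35
eef_pos: [0.429, 0.1074, 0.3011]
tool_rot: [0.725, 0.689, -0.0, 0.0]
ft_force: [1.0, -1.5, 0.5]
grip_width: 0.0847
grasp_force: 0.0
rv [-0.0001  0.0004  0.001 ] d [0.1455 0.0526 0.001 ]
```

To row units: 0.145 m / 0.75 = 0.1933, 0.1 m / 0.75 = 0.1333.

```bash
echo '[[0,0,0,0.0667,0.024,0,0.085],[0,0,0,0.1333,0.048,0,0.085],[0,0,0,0.1933,0.0707,0,0.085],[0,0,0,0.1933,0.0707,0,0.085],[0,0,0,0.1933,0.0707,0,0.085]]' > mv.in && python3 -m jog mv.in; python3 - <<'E'
from h import *
c=imaging.calibration("wrist");p,d=imaging.camera("wrist")
np.save("w_p.npy",p);cv2.imwrite("pics/w1.png",p[:,:,::-1])
import pickle;pickle.dump(c,open("w_c.pkl","wb"))
for X in([.489,.301,.057],[.489,.2,.045],[.489,.13,.045]):
    q=c["mtx"]@(c["R"]@np.array(X)+c["t"]);print(q[:2]/q[2])
E
```

```text
clock: 1.98
eef_pos: [0.4888, 0.247, 0.3006]
tool_rot: [0.725, 0.689, -0.001, -0.0]
ft_force: [-0.2, -0.5, -0.4]
grip_width: 0.085
grasp_force: 0.0
[316.67355811 148.51233151]
[321.5137347  242.66239713]
[324.45896625 300.94798156]
```

View pics/w1.png

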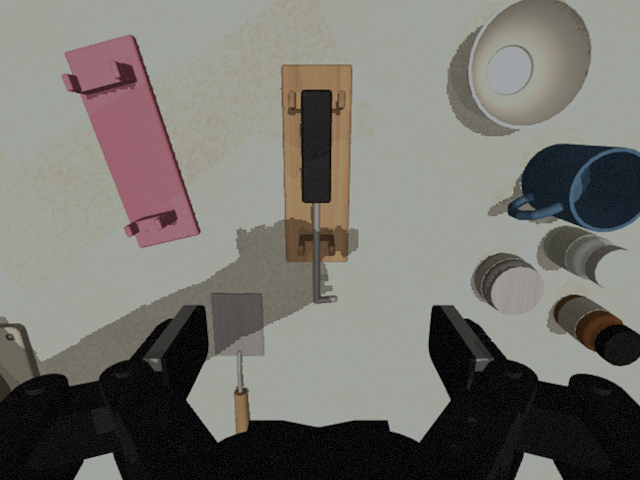

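The wrist view shows the handle at (316,147), the bar running down to the hook corner at (318,299), the prong pointing right to (336,299), and the rest edges. Everything matches the description.

```bash
python3 - <<'E'
from h import *
import pickle;c=pickle.load(open("w_c.pkl","rb"));p=np.load("w_p.npy");hsv=cv2.cvtColor(p,cv2.COLOR_RGB2HSV)
def rect(m,z,x0,x1,y0,y1):
    k=np.zeros(m.shape,np.uint8);k[y0:y1,x0:x1]=m[y0:y1,x0:x1]
    n,l,s,_=cv2.connectedComponentsWithStats(k);k=l==1+np.argmax(s[1:,4])
    v,u=np.nonzero(k);return cv2.minAreaRect(ray("w",np.c_[u,v],z,c)[:,:2].astype(np.float32))
print("handle",rect((hsv[...,2]<42).astype(np.uint8),.057,295,340,80,210))
k=((hsv[...,0]>5)&(hsv[...,0]<28)&(hsv[...,1]>90)).astype(np.uint8);k=cv2.morphologyEx(k,cv2.MORPH_CLOSE,np.ones((25,25)))
print("rest",rect(k,.012,270,365,55,275))
h=ray("w",[[318,299],[316.5,206]],.045,c);print("hook, bar start",h)
E
```

```text
handle ((0.48819130659103394, 0.3012373447418213), (0.10747762769460678, 0.029022851958870888), 86.87966918945312)
rest ((0.48698389530181885, 0.27508866786956787), (0.21607492864131927, 0.07332567870616913), 87.06940460205078)
hook, bar start [[0.4817241  0.13281662 0.045     ]
 [0.48564281 0.24098351 0.045     ]]
```

```bash
python3 - <<'E'
from h import *
delta([.4871,.2812,.026],-3.05)
E
```

```text
rv [-0.0009  0.0009  0.0006] d [ 0.0348 -0.0033  0.2751]
```

To row units: 0.275 m / 0.75 = 0.3667, 0.265 m / 0.75 = 0.3533.

```bash
echo '[[0,0,0,0.0227,-0.0027,0.0667,0.085],[0,0,0,0.0457,-0.004,0.1333,0.085],[0,0,0,0.0457,-0.004,0.2,0.085],[0,0,0,0.0457,-0.004,0.2667,0.085],[0,0,0,0.0457,-0.004,0.3333,0.085],[0,0,0,0.0457,-0.004,0.3533,0.085],[0,0,0,0.0457,-0.004,0.3667,0.085],[0,0,0,0.0457,-0.004,0.3667,0.085]]' > mv.in && python3 -m jog mv.in; python3 - <<'E'
from h import *
delta([.4871,.2812,.026],-3.05)
E
```

```text
clock: 3.02
eef_pos: [0.489, 0.2819, 0.0275]
tool_rot: [0.725, 0.688, 0.001, 0.0]
ft_force: [0.4, 0.1, -0.1]
grip_width: 0.085
grasp_force: 0.0
rv [ 0.0017 -0.0011  0.0007] d [-0.0008 -0.0019  0.0015]
```

To row units: -0.0015 m / 0.75 = -0.002, 0.001 m / 0.75 = 0.0013.

```bash
echo '[[0,0,0,0,-0.002,0.0013,0.085],[0,0,0,0,-0.002,0.0013,0.06],[0,0,0,0,-0.002,0.0013,0.02],[0,0,0,0,-0.002,0.0013,0.02],[0,0,0,0,-0.002,0.0013,0.02],[0,0,0,0,-0.002,0.0013,0.02],[0,0,0,0,-0.002,0.0013,0.02]]' > mv.in && python3 -m jog mv.in
```

```text
clock: 3.9
eef_pos: [0.487, 0.2821, 0.0258]
tool_rot: [0.725, 0.688, 0.001, 0.0]
ft_force: [-0.5, 0.5, 4.4]
grip_width: 0.0295
grasp_force: 59.7
```

To row units: -0.11 m / 0.75 = -0.1467, -0.05 m / 0.75 = -0.0667.

```bash
echo '[[0,0,0,0,0,-0.0267,0.02],[0,0,0,0,0,-0.0667,0.02],[0,0,0,0,0,-0.12,0.02],[0,0,0,0,0,-0.1467,0.02],[0,0,0,0,0,-0.1467,0.02],[0,0,0,0,0,-0.1467,0.02]]' > mv.in && python3 -m jog mv.in; python3 - <<'E'
from h import *
print(get_obs()["ft_torque"].round(3))
delta(hob(-.381,-.073,.12),4.38)
E
```

```text
clock: 4.65
eef_pos: [0.4856, 0.2813, 0.1336]
tool_rot: [0.725, 0.688, -0.001, -0.0]
ft_force: [-0.1, -0.8, -2.0]
grip_width: 0.0288
grasp_force: 59.4
[ 0.007 -0.006 -0.009]
rv [-0.0027  0.0014 -0.1285] d [-0.3338  0.0155  0.0141]
```

To row units: -0.333 m / 0.75 = -0.444, -0.32 m / 0.75 = -0.4267, -0.128 rad / 4 = -0.032.

```bash
echo '[[0,0,-0.005,-0.0467,0.0027,0,0.02],[0,0,-0.0125,-0.1133,0.0053,0,0.02],[0,0,-0.0175,-0.18,0.008,0,0.02],[0,0,-0.0225,-0.2467,0.0107,0,0.02],[0,0,-0.0275,-0.3133,0.0147,0.0067,0.02],[0,0,-0.032,-0.38,0.0173,0.0133,0.02],[0,0,-0.032,-0.4267,0.02,0.0187,0.02],[0,0,-0.032,-0.444,0.0207,0.0187,0.02],[0,0,-0.032,-0.444,0.0207,0.0187,0.02],[0,0,-0.032,-0.444,0.0207,0.0187,0.02]]' > mv.in && python3 -m jog mv.in; python3 - <<'E'
from h import *
delta(hob(-.381,-.073,.031),4.38)
for n in("side","top"):
    p,d=imaging.camera(n);np.save(f"{n}1.npy",p)
s=np.load("side1.npy");t=np.load("top1.npy")
o=get_obs();hk=np.array(o["eef_pos"])+R.from_euler("z",4.38,degrees=True).apply([0,-.151,.019])
print(hk,proj("side",hk),proj("top",hk))
cv2.imwrite("pics/s2.png",np.clip(np.hstack([cv2.resize(s[150:300,250:450],(400,300)),cv2.resize(t[200:320,280:440],(400,300))])[:,:,::-1]*1.5,0,255).astype(np.uint8))
E
```

```text
clock: 5.9
eef_pos: [0.4846, -0.0505, 0.121]
tool_rot: [0.679, 0.734, -0.0, -0.0]
ft_force: [0.9, -0.4, -0.9]
grip_width: 0.0289
grasp_force: 59.3
rv [-0.0007 -0.0007  0.0008] d [-0.0024 -0.0011  0.09  ]
[ 0.49635101 -0.20087052  0.14023861] [[374.90175502 204.06907873]] [[372.90405441 260.06041545]]
```

View pics/s2.png

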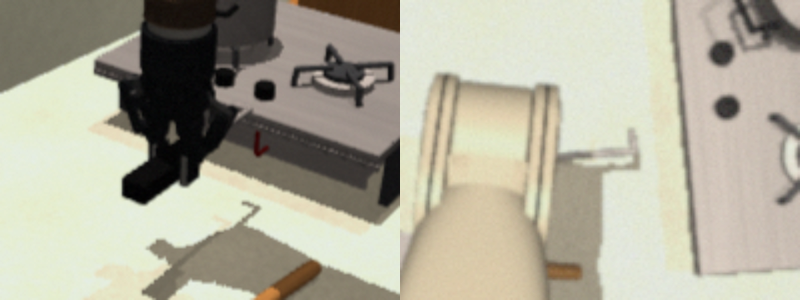

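The hook in the top crop (636,161) seems lower than predicted, perhaps because the shadow overlaps it. I'll zoom in.

```bash
python3 - <<'E'
from h import *
t=np.load("top1.npy")
a=cv2.resize(t[240:285,335:395],(800,600),interpolation=cv2.INTER_CUBIC)
for x in np.arange(340,395,10): cv2.putText(a,str(x),(int((x-335)*13.33),590),0,.5,(255,0,0))
for y in range(245,285,5): cv2.putText(a,str(y),(0,int((y-240)*13.33)),0,.5,(255,0,0))
cv2.imwrite("pics/z.png",a[:,:,::-1])
E
```

```text
(no output)
```

View pics/z.png

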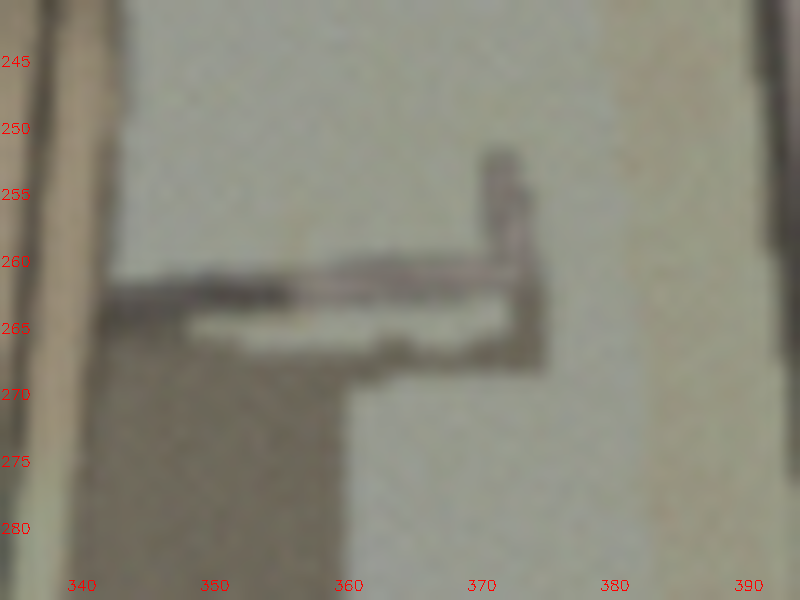

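The hook corner is really at (372,261), within about 2 mm of the prediction; the lower line was the shadow. Descending in front of the ledge.

To row units: 0.09 m / 0.75 = 0.12, 0.07 m / 0.75 = 0.0933.

```bash
echo '[[0,0,0,-0.0013,-0.0013,0.04,0.02],[0,0,0,-0.0027,-0.0013,0.0933,0.02],[0,0,0,-0.0027,-0.0013,0.12,0.02],[0,0,0,-0.0027,-0.0013,0.12,0.02],[0,0,0,-0.0027,-0.0013,0.12,0.02]]' > mv.in && python3 -m jog mv.in; python3 - <<'E'
from h import *
print(get_obs()["ft_force"].round(2))
delta(hob(-.151-.135,-.073,.031),4.38)
E
```

```text
clock: 6.62
eef_pos: [0.4849, -0.0531, 0.0322]
tool_rot: [0.679, 0.734, 0.001, 0.001]
ft_force: [0.2, -0.3, -1.5]
grip_width: 0.0292
grasp_force: 59.5
[ 0.2  -0.31 -1.47]
rv [0.0016 0.0002 0.0005] d [-0.0947 -0.0013  0.0012]
```

To row units: -0.085 m / 0.75 = -0.1133, -0.08 m / 0.75 = -0.1067.

```bash
echo '[[0,0,0,-0.04,-0.0013,0.0013,0.02],[0,0,0,-0.08,-0.0013,0.0013,0.02],[0,0,0,-0.1067,-0.0013,0.0013,0.02],[0,0,0,-0.1133,-0.0013,0.0013,0.02],[0,0,0,-0.1133,-0.0013,0.0013,0.02],[0,0,0,-0.1133,-0.0013,0.0013,0.02]]' > mv.in && python3 -m jog mv.in; python3 - <<'E'
from h import *
print(get_obs()["ft_force"].round(2))
delta(hob(-.151-.119,-.073,.031),4.38)
E
```

```text
clock: 7.38
eef_pos: [0.4894, -0.1376, 0.0306]
tool_rot: [0.679, 0.734, 0.0, 0.0]
ft_force: [0.5, 0.5, -1.5]
grip_width: 0.0292
grasp_force: 59.5
[ 0.54  0.45 -1.48]
rv [ 0.0003 -0.0002  0.0005] d [-0.0261  0.0007 -0.0004]
```

To row units: -0.012 m / 0.75 = -0.016, -0.008 m / 0.75 = -0.0107.

```bash
for i in 1; do echo '[[0,0,0,-0.0053,0,0,0.02],[0,0,0,-0.0107,0,0,0.02],[0,0,0,-0.016,0,0,0.02],[0,0,0,-0.016,0,0,0.02]]' > mv.in && python3 -m jog mv.in; done; echo '[[0,0,0,-0.0027,0,0,0.02],[0,0,0,-0.0053,0,0,0.02],[0,0,0,-0.0053,0,0,0.02]]' > mv.in && python3 -m jog mv.in
```

```text
clock: 7.88
eef_pos: [0.4903, -0.1507, 0.0303]
tool_rot: [0.68, 0.733, 0.0, 0.0]
ft_force: [0.3, 0.5, -2.4]
grip_width: 0.0294
grasp_force: 59.5
clock: 8.25
eef_pos: [0.4906, -0.1545, 0.0303]
tool_rot: [0.68, 0.733, 0.0, 0.0]
ft_force: [0.5, 0.4, -1.7]
grip_width: 0.0294
grasp_force: 59.5
```

To row units: -0.004 m / 0.75 = -0.0053, -0.002 m / 0.75 = -0.0027.

```bash
echo '[[0,0,0,-0.0027,0,0,0.02],[0,0,0,-0.0053,0,0,0.02],[0,0,0,-0.0053,0,0,0.02]]' > mv.in && python3 -m jog mv.in;  echo '[[0,0,0,-0.0027,0,0,0.02],[0,0,0,-0.0027,0,0,0.02]]' > mv.in && python3 -m jog mv.in; echo '[[0,0,0,-0.002,0,0,0.02],[0,0,0,-0.002,0,0,0.02]]' > mv.in && python3 -m jog mv.in
```

```text
clock: 8.62
eef_pos: [0.4908, -0.1581, 0.0302]
tool_rot: [0.68, 0.734, 0.0, -0.0]
ft_force: [-0.4, 2.5, -1.0]
grip_width: 0.0291
grasp_force: 59.5
clock: 8.88
eef_pos: [0.491, -0.1604, 0.0303]
tool_rot: [0.68, 0.733, 0.0, -0.0]
ft_force: [0.0, 2.1, -2.5]
grip_width: 0.0295
grasp_force: 59.5
clock: 9.12
eef_pos: [0.4911, -0.162, 0.0303]
tool_rot: [0.68, 0.733, -0.0, -0.0]
ft_force: [-0.7, 2.3, -1.0]
grip_width: 0.0289
grasp_force: 59.5
```

To row units: 0.0085 m / 0.75 = 0.0113, 0.004 m / 0.75 = 0.0053.

```bash
echo '[[0,0,0,0.0053,0,0,0.02],[0,0,0,0.0113,0,0,0.02],[0,0,0,0.0113,0,0,0.02]]' > mv.in && python3 -m jog mv.in;  echo '[[0,0,0,0,0.004,0,0.02],[0,0,0,0,0.008,0,0.02],[0,0,0,0,0.012,0,0.02],[0,0,0,0,0.012,0,0.02]]' > mv.in && python3 -m jog mv.in; echo '[[0,0,0,0,0.0027,0,0.02],[0,0,0,0,0.0053,0,0.02],[0,0,0,0,0.0053,0,0.02]]' > mv.in && python3 -m jog mv.in;echo '[[0,0,0,0,0.0027,0,0.02],[0,0,0,0,0.004,0,0.02],[0,0,0,0,0.004,0,0.02]]' > mv.in && python3 -m jog mv.in
```

```text
clock: 9.5
eef_pos: [0.4905, -0.1531, 0.0304]
tool_rot: [0.68, 0.734, -0.0, 0.0]
ft_force: [0.1, -0.4, -2.0]
grip_width: 0.0292
grasp_force: 59.5
clock: 10.0
eef_pos: [0.4999, -0.1527, 0.0303]
tool_rot: [0.68, 0.733, 0.0, 0.0]
ft_force: [0.3, -0.5, -1.3]
grip_width: 0.0293
grasp_force: 59.5
clock: 10.38
eef_pos: [0.5037, -0.1524, 0.0303]
tool_rot: [0.68, 0.733, 0.0, 0.0]
ft_force: [0.5, 0.3, -1.3]
grip_width: 0.0291
grasp_force: 59.5
clock: 10.75
eef_pos: [0.5066, -0.1521, 0.0303]
tool_rot: [0.68, 0.733, 0.0, 0.0]
ft_force: [0.2, 0.1, -1.6]
grip_width: 0.0292
grasp_force: 59.5
```

To row units: 0.003 m / 0.75 = 0.004, 0.002 m / 0.75 = 0.0027.

```bash
echo '[[0,0,0,0,0.0027,0,0.02],[0,0,0,0,0.004,0,0.02],[0,0,0,0,0.004,0,0.02]]' > mv.in && python3 -m jog mv.in; echo '[[0,0,0,0,0.0027,0,0.02],[0,0,0,0,0.004,0,0.02],[0,0,0,0,0.004,0,0.02]]' > mv.in && python3 -m jog mv.in
```

```text
clock: 11.12
eef_pos: [0.5096, -0.1519, 0.0303]
tool_rot: [0.68, 0.733, 0.0, 0.0]
ft_force: [0.0, -0.4, -2.1]
grip_width: 0.0293
grasp_force: 59.5
clock: 11.5
eef_pos: [0.5126, -0.1517, 0.0303]
tool_rot: [0.68, 0.733, 0.0, 0.0]
ft_force: [-0.1, -0.4, -0.7]
grip_width: 0.029
grasp_force: 59.5
```

To row units: 0.002 m / 0.75 = 0.0027.

```bash
echo '[[0,0,0,0,0.0027,0,0.02],[0,0,0,0,0.0027,0,0.02]]' > mv.in && python3 -m jog mv.in
```

```text
clock: 11.75
eef_pos: [0.5147, -0.1516, 0.0304]
tool_rot: [0.68, 0.733, 0.0, 0.0]
ft_force: [0.9, -0.0, -1.2]
grip_width: 0.0294
grasp_force: 59.5
```

To row units: 0.002 m / 0.75 = 0.0027.

```bash
echo '[[0,0,0,0,0.0027,0,0.02],[0,0,0,0,0.0027,0,0.02]]' > mv.in && python3 -m jog mv.in
```

```text
clock: 12.0
eef_pos: [0.5167, -0.1514, 0.0303]
tool_rot: [0.68, 0.733, 0.0, 0.0]
ft_force: [0.2, 0.4, -1.9]
grip_width: 0.0295
grasp_force: 59.5
```

To row units: 0.002 m / 0.75 = 0.0027.

```bash
echo '[[0,0,0,0,0.0027,0,0.02],[0,0,0,0,0.0027,0,0.02]]' > mv.in && python3 -m jog mv.in
```

```text
clock: 12.25
eef_pos: [0.5178, -0.1512, 0.0301]
tool_rot: [0.68, 0.733, -0.0, -0.001]
ft_force: [-1.2, -0.6, -0.8]
grip_width: 0.0292
grasp_force: 59.5
```

To row units: 0.0015 m / 0.75 = 0.002.

```bash
echo '[[0,0,0,0,0.002,0,0.02],[0,0,0,0,0.002,0,0.02]]' > mv.in && python3 -m jog mv.in
```

```text
clock: 12.5
eef_pos: [0.5185, -0.1511, 0.0299]
tool_rot: [0.68, 0.733, -0.001, -0.001]
ft_force: [-5.0, -1.0, -0.3]
grip_width: 0.0294
grasp_force: 59.7
```

To row units: -0.005 m / 0.75 = -0.0067, -0.003 m / 0.75 = -0.004.

```bash
echo '[[0,0,0,0,-0.004,0,0.02],[0,0,0,0,-0.0067,0,0.02],[0,0,0,0,-0.0067,0,0.02]]' > mv.in && python3 -m jog mv.in; echo '[[0,0,0,0.0053,0,0,0.02],[0,0,0,0.0107,0,0,0.02],[0,0,0,0.0147,0,0,0.02],[0,0,0,0.0173,0,0,0.02],[0,0,0,0.0173,0,0,0.02]]' > mv.in && python3 -m jog mv.in
```

```text
clock: 12.88
eef_pos: [0.5158, -0.1515, 0.0307]
tool_rot: [0.679, 0.734, 0.001, 0.001]
ft_force: [-0.5, 0.6, -2.1]
grip_width: 0.0294
grasp_force: 59.5
clock: 13.5
eef_pos: [0.5142, -0.1385, 0.0304]
tool_rot: [0.68, 0.734, 0.0, 0.0]
ft_force: [1.0, -1.5, -1.7]
grip_width: 0.0296
grasp_force: 59.5
```

To row units: 0.055 m / 0.75 = 0.0733, 0.051 m / 0.75 = 0.068.

```bash
echo '[[0,0,0,0.0067,0,0,0.02],[0,0,0,0.0133,0,0,0.02],[0,0,0,0.0213,0,0,0.02],[0,0,0,0.0293,0,0,0.02],[0,0,0,0.0373,0,0,0.02],[0,0,0,0.0453,0,0,0.02],[0,0,0,0.0533,0,0,0.02],[0,0,0,0.0613,0,0,0.02],[0,0,0,0.068,0,0,0.02],[0,0,0,0.0733,0,0,0.02]]' > mv.in && python3 -m jog mv.in; python3 - <<'E'
from h import *
print(get_obs()["ft_force"].round(2),get_obs()["eef_pos"])
p,d=imaging.camera("side")
cv2.imwrite("pics/s3.png",np.clip(cv2.resize(p[130:280,280:480],(800,600))[:,:,::-1]*1.6,0,255).astype(np.uint8))
E
```

```text
clock: 14.75
eef_pos: [0.5098, -0.0833, 0.0303]
tool_rot: [0.68, 0.734, 0.0, 0.0]
ft_force: [1.4, -2.9, -1.4]
grip_width: 0.029
grasp_force: 59.6
[ 1.42 -2.88 -1.44] [ 0.50977049 -0.08334574  0.0303231 ]
```

View pics/s3.png

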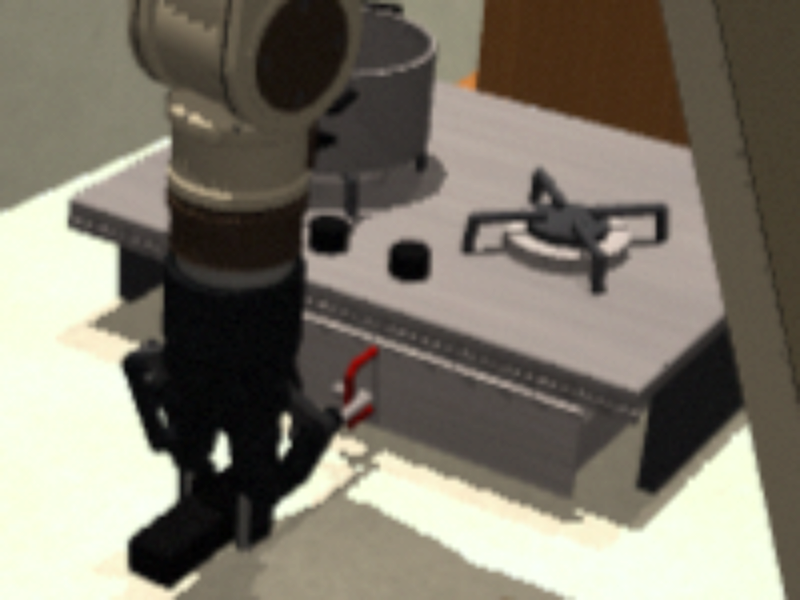

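The tray front has moved out and the hook sits through the red loop (crop (355,400)). About 47 mm remain.

To row units: 0.04 m / 0.75 = 0.0533, 0.038 m / 0.75 = 0.0507.

```bash
echo '[[0,0,0,0.0067,0,0,0.02],[0,0,0,0.0133,0,0,0.02],[0,0,0,0.02,0,0,0.02],[0,0,0,0.0267,0,0,0.02],[0,0,0,0.0333,0,0,0.02],[0,0,0,0.04,0,0,0.02],[0,0,0,0.0453,0,0,0.02],[0,0,0,0.0507,0,0,0.02],[0,0,0,0.0533,0,0,0.02],[0,0,0,0.0533,0,0,0.02]]' > mv.in && python3 -m jog mv.in
```

```text
clock: 16.05
eef_pos: [0.5066, -0.0434, 0.0302]
tool_rot: [0.68, 0.734, 0.0, -0.0]
ft_force: [-0.2, -1.5, -1.0]
grip_width: 0.0291
grasp_force: 59.5
```

To row units: 0.003 m / 0.75 = 0.004, 0.002 m / 0.75 = 0.0027.

```bash
echo '[[0,0,0,0.0013,0,0,0.02],[0,0,0,0.0027,0,0,0.02],[0,0,0,0.004,0,0,0.02],[0,0,0,0.004,0,0,0.02]]' > mv.in && python3 -m jog mv.in
```

```text
clock: 16.55
eef_pos: [0.5064, -0.0407, 0.0303]
tool_rot: [0.68, 0.733, -0.0, -0.0]
ft_force: [-0.6, -2.5, -1.7]
grip_width: 0.0291
grasp_force: 59.5
```

To row units: 0.0015 m / 0.75 = 0.002, 0.001 m / 0.75 = 0.0013.

```bash
echo '[[0,0,0,0.0013,0,0,0.02],[0,0,0,0.002,0,0,0.02],[0,0,0,0.002,0,0,0.02]]' > mv.in && python3 -m jog mv.in
```

```text
clock: 16.92
eef_pos: [0.5063, -0.0392, 0.0303]
tool_rot: [0.68, 0.733, -0.0, -0.0]
ft_force: [-0.6, -2.2, -2.1]
grip_width: 0.0292
grasp_force: 59.5
```

To row units: 0.0015 m / 0.75 = 0.002, 0.001 m / 0.75 = 0.0013.

```bash
echo '[[0,0,0,0.0013,0,0,0.02],[0,0,0,0.002,0,0,0.02],[0,0,0,0.002,0,0,0.02]]' > mv.in && python3 -m jog mv.in
```

```text
clock: 17.3
eef_pos: [0.5062, -0.0377, 0.0303]
tool_rot: [0.68, 0.733, -0.0, -0.0]
ft_force: [0.1, -1.4, -2.1]
grip_width: 0.0289
grasp_force: 59.5
```

To row units: 0.001 m / 0.75 = 0.0013.

```bash
echo '[[0,0,0,0.0013,0,0,0.02],[0,0,0,0.0013,0,0,0.02]]' > mv.in && python3 -m jog mv.in
```

```text
clock: 17.55
eef_pos: [0.5061, -0.0367, 0.0303]
tool_rot: [0.68, 0.733, 0.0, -0.0]
ft_force: [-1.0, -2.1, -1.4]
grip_width: 0.0295
grasp_force: 59.5
```

To row units: 0.001 m / 0.75 = 0.0013.

```bash
echo '[[0,0,0,0.0013,0,0,0.02],[0,0,0,0.0013,0,0,0.02]]' > mv.in && python3 -m jog mv.in
```

```text
clock: 17.8
eef_pos: [0.5062, -0.0364, 0.0303]
tool_rot: [0.68, 0.733, -0.0, 0.0]
ft_force: [0.0, -5.0, -2.7]
grip_width: 0.0294
grasp_force: 59.5
```

To row units: 0.001 m / 0.75 = 0.0013.

```bash
echo '[[0,0,0,0.0013,0,0,0.02],[0,0,0,0.0013,0,0,0.02]]' > mv.in && python3 -m jog mv.in
```

```text
clock: 18.05
eef_pos: [0.5063, -0.0362, 0.0303]
tool_rot: [0.68, 0.733, -0.001, 0.001]
ft_force: [0.1, -7.7, -3.0]
grip_width: 0.0294
grasp_force: 59.4
```

At the stop (7.7 N, no more travel). I release, unhook sideways, then withdraw.

To row units: -0.009 m / 0.75 = -0.012, -0.006 m / 0.75 = -0.008.

```bash
echo '[[0,0,0,-0.004,0,0,0.02],[0,0,0,-0.008,0,0,0.02],[0,0,0,-0.012,0,0,0.02],[0,0,0,-0.012,0,0,0.02]]' > mv.in && python3 -m jog mv.in; echo '[[0,0,0,0,-0.0067,0,0.02],[0,0,0,0,-0.0133,0,0.02],[0,0,0,0,-0.0213,0,0.02],[0,0,0,0,-0.032,0,0.02],[0,0,0,0,-0.032,0,0.02]]' > mv.in && python3 -m jog mv.in
```

```text
clock: 18.55
eef_pos: [0.5068, -0.0437, 0.0303]
tool_rot: [0.68, 0.733, 0.0, -0.0]
ft_force: [0.6, 0.4, -2.5]
grip_width: 0.0293
grasp_force: 59.6
clock: 19.18
eef_pos: [0.4817, -0.0456, 0.0302]
tool_rot: [0.68, 0.733, -0.0, -0.0]
ft_force: [0.4, -0.3, -2.3]
grip_width: 0.0291
grasp_force: 59.6
```

To row units: 0.12 m / 0.75 = 0.16, -0.08 m / 0.75 = -0.1067.

```bash
echo '[[0,0,0,0.0133,-0.004,0,0.02],[0,0,0,0.04,-0.004,0,0.02],[0,0,0,0.08,-0.004,0,0.02],[0,0,0,0.1067,-0.004,-0.0133,0.02],[0,0,0,0.1333,-0.004,-0.0533,0.02],[0,0,0,0.16,-0.004,-0.1067,0.02],[0,0,0,0.16,-0.004,-0.1333,0.02],[0,0,0,0.16,-0.004,-0.1333,0.02]]' > mv.in && python3 -m jog mv.in; python3 - <<'E'
from h import *
p,d=imaging.camera("side");t,_=imaging.camera("top");np.save("top2.npy",t)
cv2.imwrite("pics/s4.png",np.clip(np.hstack([cv2.resize(p[150:300,250:450],(400,300)),cv2.resize(t[150:310,250:460],(400,300))])[:,:,::-1]*1.6,0,255).astype(np.uint8))
delta([.4871,.2821,.12],-3.05)
E
```

```text
clock: 20.18
eef_pos: [0.4721, 0.0748, 0.132]
tool_rot: [0.679, 0.734, 0.002, 0.001]
ft_force: [1.1, -0.4, -1.4]
grip_width: 0.0292
grasp_force: 59.6
rv [-0.0008  0.      0.1295] d [0.2062 0.0328 0.0096]
```

View pics/s4.png

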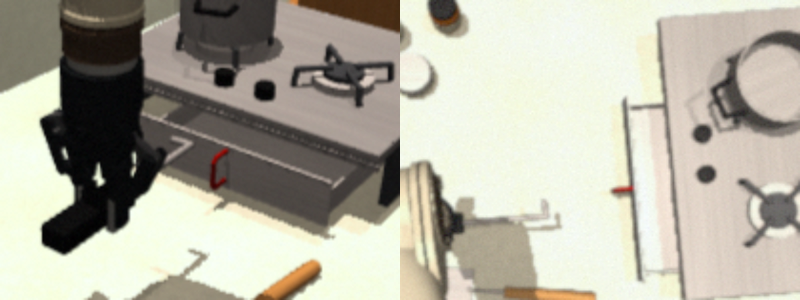

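Tray is out with the loop free (crop (218,168)) and the rod is clear. Returning it to the rest.

To row units: 0.206 m / 0.75 = 0.2747, 0.15 m / 0.75 = 0.2, 0.13 rad / 4 = 0.0325.

```bash
echo '[[0,0,0.0075,0.04,0.0067,0,0.02],[0,0,0.015,0.0933,0.0147,0,0.02],[0,0,0.0225,0.1467,0.024,0,0.02],[0,0,0.03,0.2,0.032,0,0.02],[0,0,0.0325,0.24,0.04,0,0.02],[0,0,0.0325,0.2667,0.044,0,0.02],[0,0,0.0325,0.2747,0.044,0,0.02],[0,0,0.0325,0.2747,0.044,0,0.02],[0,0,0.0325,0.2747,0.044,0,0.02]]' > mv.in && python3 -m jog mv.in; python3 - <<'E'
from h import *
p,d=imaging.camera("wrist")
t,_=imaging.camera("top")
o=get_obs();hk=o["eef_pos"]+R.from_euler("z",-3.05,degrees=True).apply([0,-.151,.019]);print("pred hook top px",proj("top",hk))
cv2.imwrite("pics/w5.png",np.clip(np.hstack([cv2.resize(p,(400,300)),cv2.resize(t[230:305,170:270],(400,300))])[:,:,::-1]*1.5,0,255).astype(np.uint8))
delta([.4871,.2821,.027],-3.05)
E
```

```text
clock: 21.4
eef_pos: [0.4879, 0.2806, 0.1302]
tool_rot: [0.726, 0.687, -0.0, 0.0]
ft_force: [-0.2, -1.0, -2.1]
grip_width: 0.0296
grasp_force: 59.7
pred hook top px [[247.37371946 265.86870328]]
rv [-0.      0.0002 -0.0021] d [ 0.0013 -0.001   0.1034]
```

View pics/w5.png

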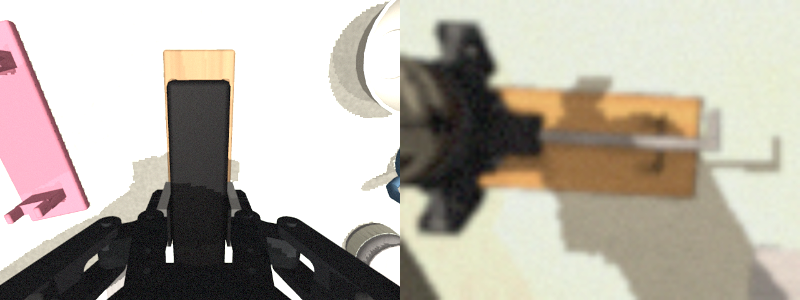

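The rod is aligned over the rest; the hook at top (249,266) matches the prediction. Lowering.

To row units: 0.102 m / 0.75 = 0.136, 0.098 m / 0.75 = 0.1307, -0.002 rad / 4 = -0.0005.

```bash
echo '[[0,0,-0.0005,0.0013,-0.0013,0.0267,0.02],[0,0,-0.0005,0.0013,-0.0013,0.06,0.02],[0,0,-0.0005,0.0013,-0.0013,0.0867,0.02],[0,0,-0.0005,0.0013,-0.0013,0.1067,0.02],[0,0,-0.0005,0.0013,-0.0013,0.12,0.02],[0,0,-0.0005,0.0013,-0.0013,0.1307,0.02],[0,0,-0.0005,0.0013,-0.0013,0.136,0.02],[0,0,-0.0005,0.0013,-0.0013,0.136,0.02]]' > mv.in && python3 -m jog mv.in
```

```text
clock: 22.5
eef_pos: [0.4871, 0.2828, 0.0283]
tool_rot: [0.725, 0.689, 0.0, 0.0]
ft_force: [0.2, -0.3, -1.8]
grip_width: 0.0293
grasp_force: 59.7
```

To row units: 0.0022 m / 0.75 = 0.0029, 0.001 m / 0.75 = 0.0013.

```bash
echo '[[0,0,0,0,0,0.0013,0.02],[0,0,0,0,0,0.0029,0.02],[0,0,0,0,0,0.0029,0.02]]' > mv.in && python3 -m jog mv.in
```

```text
clock: 22.88
eef_pos: [0.4871, 0.2828, 0.0262]
tool_rot: [0.725, 0.688, 0.0, 0.0]
ft_force: [-0.5, 0.8, -2.1]
grip_width: 0.0292
grasp_force: 59.7
```

The manual's scale: shifts go in shares of 75 cm and turns go in shares of 4 rad. Converting my numbers, 0.0007 m / 0.75 = 0.0009.

```bash
echo '[[0,0,0,0,0,0.0009,0.02],[0,0,0,0,0,0.0009,0.02]]' > mv.in && python3 -m jog mv.in; echo '[[0,0,0,0,0,0.0004,0.036],[0,0,0,0,0,0.0004,0.05],[0,0,0,0,0,0.0004,0.085],[0,0,0,0,0,0.0004,0.085],[0,0,0,0,0,0.0004,0.085],[0,0,0,0,0,0.0004,0.085]]' > mv.in && python3 -m jog mv.in; echo '[[0,0,0,0,0,-0.0133,0.085],[0,0,0,0,0,-0.04,0.085],[0,0,0,0,0,-0.0933,0.085],[0,0,0,0,0,-0.16,0.085],[0,0,0,-0.0267,0,-0.2267,0.085],[0,0,0,-0.0467,0,-0.2933,0.085],[0,0,0,-0.0467,0,-0.36,0.085],[0,0,0,-0.0467,0,-0.36,0.085],[0,0,0,-0.0467,0,-0.36,0.085]]' > mv.in && python3 -m jog mv.in
python3 - <<'E'
from h import *
c=imaging.calibration("wrist");p,d=imaging.camera("wrist");s,_=imaging.camera("side");hsv=cv2.cvtColor(p,cv2.COLOR_RGB2HSV)
def rect(m,z,x0,x1,y0,y1):
    k=np.zeros(m.shape,np.uint8);k[y0:y1,x0:x1]=m[y0:y1,x0:x1]
    n,l,st,_=cv2.connectedComponentsWithStats(k);k=l==1+np.argmax(st[1:,4])
    v,u=np.nonzero(k);return cv2.minAreaRect(ray("w",np.c_[u,v],z,c)[:,:2].astype(np.float32))
print("handle",rect((hsv[...,2]<42).astype(np.uint8),.057,280,350,70,225))
cv2.imwrite("pics/f.png",np.clip(np.hstack([cv2.resize(p,(400,300)),cv2.resize(s[150:420,130:490],(400,300))])[:,:,::-1]*1.4,0,255).astype(np.uint8))
E
```

```text
clock: 23.12
eef_pos: [0.4872, 0.2828, 0.0258]
tool_rot: [0.725, 0.688, 0.0, 0.0]
ft_force: [-0.7, -0.7, 2.0]
grip_width: 0.0293
grasp_force: 60.1
clock: 23.88
eef_pos: [0.4871, 0.2828, 0.0251]
tool_rot: [0.725, 0.688, 0.0, 0.0]
ft_force: [0.7, 0.0, 0.1]
grip_width: 0.0853
grasp_force: 0.0
clock: 25.0
eef_pos: [0.4851, 0.2477, 0.2953]
tool_rot: [0.725, 0.688, 0.0, 0.0]
ft_force: [-0.8, -0.5, -0.5]
grip_width: 0.0851
grasp_force: 0.0
handle ((0.4869535267353058, 0.30205368995666504), (0.10697583854198456, 0.02874644100666046), 87.02587890625)
```

View pics/f.png

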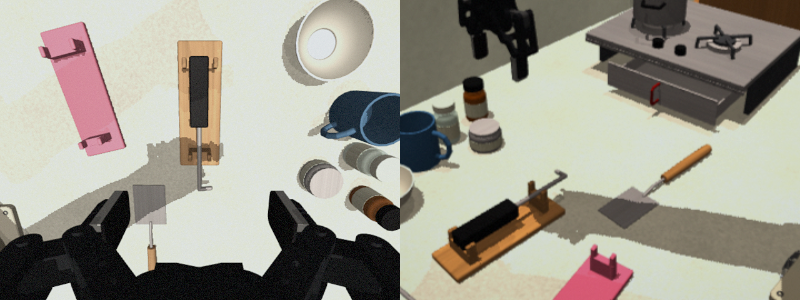

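The rod lies in both notches (left crop (200,95), hook at (205,188)). It is about 1 mm from where it started, and the tray stands fully out at right crop (655,92). Handing in.

```bash
python3 -c "
from workcell import workorder;print(workorder.job_done())"
```

```text
the job is handed in; nothing more can be done
None
```

The job is handed in: the tray is drawn out to its stop (7.7 N peak wrist reading), the rod was unhooked without pushing the tray back, and it lies in both notches of its rest the same way round, about 1 mm from where it started.

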